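# Set the tray light to its third click and fire the camera

## Robot

A 6-joint arm with a two-finger parallel gripper is mounted at the origin on the work surface. World frame = base frame: x ahead of the robot, y to its left, z up, the work surface at z = 0. Lengths are in m, angles in degrees, forces in N, time in s.
With the tool pointing down it reaches from about 0.4 to 0.825 m from the base axis. Payload 7 kg.
Tool frame: the origin (TCP) lies between the finger pads; the fingertips stand 22 mm ahead of it and the grasp point (between the pads) lies 3 mm ahead of it; z points along the fingers, y is the line along which they close (so a half turn about z gives the same grasp; the last joint's range is limited). The gripper opens to 88 mm and grips with 3 to 60 N. Pads are 19 mm wide; open, the fingers measure 130 mm over their backs; the gripper's body (78 mm by 193 mm) begins 47 mm behind the grasp point.
Start: joints at [16.507, 20.546, 0.682, 0, -70.136, -16.507], TCP at [0.675, -0, 0.249] pointing down, gripper open.
Joint ranges: [-176.03, 176.03], [-82.01, 121.73], [-58.28, 71.71], [-173.87, 95.51], [-174.79, -0.11], [-173.66, 173.66]. Speed limits (degrees/s): [136.94, 136.94, 172.46, 180, 180, 180].

## Interface

Orientations are given as [roll, pitch, yaw] about the fixed x, y, z axes, in that order (R = Rz(yaw) Ry(pitch) Rx(roll)).
In Python, from plant import ctrl gives the robot as it stands.
- The arm moves only by the tool apply_moves, never from a script. Its argument "targets" is a list of rows, each an object with "travel": the shift along the tool's x, y, z in mm, a list of three; "roll": the turn about the tool's z in degrees; "jaw": the finger opening in mm, from 0 to 87.6. In form: [{"travel": [tx, ty, tz], "roll": roll, "jaw": jaw}, ...]. A call has 1 to 10 rows; each row shifts and turns the commanded pose from where the row before left it, along the tool's axes as they then stand; what a row does not reach is not made up. A row lasts 1/10 s, in which the tool goes at most 50 mm and 8.59 degrees, less where a joint would pass 70% of its speed; a pose out of reach is approached as far as the arm can. A call with a gripper value outside its range is refused whole. The fingers move at their own pace and stop on an object; the grip force is fixed at half the most. Time passes only in rows, so rows that do not move let the fingers close. It gives the time, the measured TCP pose, the force, the opening and the grip force at its end, in the units of the state.
- ctrl.get_obs(): the state, without advancing time (a new reading comes with each control period).
- ctrl.snapshot(name): name is "scene" or "side" or "wrist"; returns the picture (420x560x3 uint8, red, green, blue); there is no depth.
- ctrl.calibration(name): a dict with "K" (3x3 intrinsics, pixels), "dist_coeffs" ([k1, k2, p1, p2, k3] as OpenCV has them; the pictures are not rectified), "extrinsics" (4x4, takes a point from camera to world coordinates); the wrist camera has in their place "hand_eye" (4x4, takes a point from camera to tool coordinates, whose origin is the TCP and whose axes are the flange's). Camera axes: x right, y down, z forward; pixel columns grow to the right and rows downward; lengths in m; the calibration is good to about 2 mm. A picture is of the moment at which its call begins: read the wrist's pose just before it. calibration takes no time and is no camera call.
- ctrl.close_job(): hands the job in; it is judged then, once.
The state is a dict: "clock": time; "joint_pos": joint angles; "qvel": joint speeds; "tau": joint torques, N m; "tool_pos": TCP position; "orientation": TCP orientation; "force": force on the tool from outside, world axes, zero at the start; "moment": the same for the moment, N m; "opening": finger opening in m; "gripper_force": force on a finger pad.
Only numpy, scipy, OpenCV 4.12 (cv2) and the standard library are available. Lean on these libraries where they do the work, as an engineer would, in place of code of your own. Each camera call takes 0.05 s, during which the arm holds its last target. There are 200 camera calls.

## Task

Set the tray-camera light: with a fingertip push the lever on the white controller away from its rest end, along its slot, without pinching it, feeling the clicks, and stop when it has clicked into the third notch, without running past it. Then press the button of the trigger box fully down with a fingertip, let it come up and leave. The trigger box stays standing where it is, not pushed along or lifted, and everything else on the bench stays undisturbed.

Things in the scene. Friction and masses are not known exactly. Their poses are not given: they have to be found in the camera images.
- console: white light controller fixed to the bench: a box 200 mm long (its x), 120 mm wide (its y), 70 mm high; origin at the centre of its underside. A slot runs along x in the middle of its top; the lever stands in it and is pushed towards +x, away from its rest end near the robot.
- comb (a point): third notch mark: the gap between the third and fourth tooth of the steel comb strip on the controller's top, on the +y side of the slot. Six teeth, 5 mm thick, 18 mm apart, rise 7 mm above the box top; the gap beyond the first tooth (counted from the rest end) is notch 1. In the notch the lever's centre and pointer stand level with the gap's middle.
- lever_cap (a point): centre of the lever's black cap, 112 mm above the bench. The cap is 20 mm along the console's x, 36 mm along y and 24 mm high, its underside 30 mm above the box top, on a flat steel stem 8 mm (x) by 18 mm. With the lever's joint at 0 the cap is at x = -55 mm, y = 0 in the console's frame. Push against its -x side, in the console's +x direction.
- lever (a joint): lever travel along the console's x, m: 0 at the rest stop, 0.104 at the far stop. Starts in the smooth first 8 mm (under 1.5 N to move). Spring detents: crests at 0.018, 0.036, 0.054, 0.072, 0.090; notches at 0.027 (first), 0.045 (second), 0.063 (third), 0.081, 0.099. Each crest takes about 5 to 7 N, then, 3 to 5 mm past the crest, the lever snaps ahead by itself into the next notch and stays.
- trigger_box: loose grey box, 85 mm (x) by 65 mm (y) by 45 mm high, about 0.6 kg, with a round push button in the middle of its top; origin at the centre of its underside. It must not be shifted more than 20 mm, lifted or tipped.
- trigger_top (a point): centre of the top of the trigger box's button, a round white cap of 28 mm diameter
- trigger (a joint): how far the button is pressed, m: 0 out, 0.006 fully down (about 4 N); springs back
- dial_box: loose grey box of the same size and mass as the trigger box, but with a 32 mm dial knob in place of the button, 67 mm high in all; origin at the centre of its underside. Not part of the job.
- bowl: loose steel bowl, 100 mm across, 45 mm high; origin under its centre. Not part of the job.
- jar: loose closed jar, 56 mm diameter, 75 mm high; origin under its centre. Not part of the job.
- disc: loose brass disc, 36 mm diameter, 8 mm thick; origin under its centre. Not part of the job.
- scalpel: loose steel scalpel handle lying flat, about 150 mm long (its x), 8 mm high; origin under the middle of the handle. Not part of the job.
- forceps: loose steel forceps, 140 mm long, lying in the cream instrument tray beyond the controller; origin under the middle. Not part of the job.
- clamp: loose steel ring-handled clamp, 140 mm long, lying in the same tray; origin under the middle. Not part of the job.
Things that resemble listed ones, but are neither listed nor needed, are in the scene too. Leave any turquoise look-alike of the console alone. What is shaped like the trigger_box but green is not meant.

How it is judged:
By the outcome, as a careful person would: the job done as asked, in the order asked, and still so for the second after the job is handed in, with the robot touching nothing.
It also fails if it takes over 64 s, if anything falls off the work surface, if the arm or the gripper's body presses on something with over 40 N, if the wrist force passes 120 N, or if a joint passes its speed limit or range.

## Working session

There is one attempt and no reset: what is moved stays moved. The work goes in short steps, Python scripts to look and compute and a tool call to move; the robot and the scene stay as the last step left them, time stands still between calls to the robot, and variables do not carry over. Pictures are saved under pics/ and viewed, at most 11 in all, crops included, and the job is handed in when it is done.

Besides the shell and the picture viewer there is one more tool, called after "Emit:" as name(argument=value, ...), one argument or row to a line, values as JSON. apply_moves: Moves the arm, as the interface text tells. Its arguments: {"type":"object","properties":{"targets":{"type":"array","items":{"type":"object","properties":{"travel":{"type":"array","items":{"type":"number"}},"roll":{"type":"number"},"jaw":{"type":"number"}}}}},"required":["targets"]}

```bash
mkdir -p pics; cat > h.py <<'E'
import numpy as np, cv2
from scipy.spatial.transform import Rotation as R
from plant import ctrl
def cam(n):
    c=ctrl.calibration(n);K=np.array(c["K"]);d=np.array(c["dist_coeffs"])
    if "extrinsics" in c: T=np.array(c["extrinsics"])
    else:
        o=ctrl.get_obs();B=np.eye(4);B[:3,:3]=R.from_euler('xyz',o["orientation"],degrees=True).as_matrix();B[:3,3]=o["tool_pos"];T=B@np.array(c["hand_eye"])
    return K,d,T
def ray(c,uv):
    K,d,T=c;p=cv2.undistortPoints(np.array(uv,float).reshape(-1,1,2),K,d).reshape(-1,2)
    v=np.c_[p,np.ones(len(p))]@T[:3,:3].T;return T[:3,3],v
def onz(c,uv,z):
    o,v=ray(c,uv);return o+v*((z-o[2])/v[:,2])[:,None]
def proj(c,P):
    K,d,T=c;i=np.linalg.inv(T);r,_=cv2.Rodrigues(i[:3,:3])
    return cv2.projectPoints(np.array(P,float).reshape(-1,1,3),r,i[:3,3],K,d)[0].reshape(-1,2)
def snap(n,f): 
    im=np.asarray(ctrl.snapshot(n))[:,:,::-1].copy();cv2.imwrite('pics/'+f,im);return im
E
python3 - <<'E'
from h import *
o=ctrl.get_obs();print(o["clock"],o["tool_pos"],o["orientation"],o["opening"])
a=snap("scene","s0.png");b=snap("side","d0.png");c=cam("wrist");w=snap("wrist","w0.png")
cv2.imwrite("pics/scene_b.png",cv2.resize(a,(800,600),interpolation=cv2.INTER_CUBIC))
for n in("scene","side","wrist"):
    k=cam(n);print(n,k[2].round(3).tolist())
E
```

```text
0.0 [ 6.74538588e-01 -2.43371300e-05  2.47621701e-01] [ 1.79903686e+02 -9.32431902e-03 -9.00056292e+01] 0.08742281092576207
scene [[-0.792, 0.418, -0.445, 1.024], [0.611, 0.542, -0.577, 0.657], [-0.0, -0.729, -0.684, 0.819], [0.0, 0.0, 0.0, 1.0]]
side [[0.824, -0.41, 0.391, 0.152], [-0.567, -0.586, 0.579, -0.537], [-0.009, -0.698, -0.716, 0.876], [0.0, 0.0, 0.0, 1.0]]
wrist [[-1.0, -0.001, -0.002, 0.675], [-0.001, 0.955, 0.297, -0.081], [0.002, 0.297, -0.955, 0.384], [0.0, 0.0, 0.0, 1.0]]
```

View pics/scene_b.png

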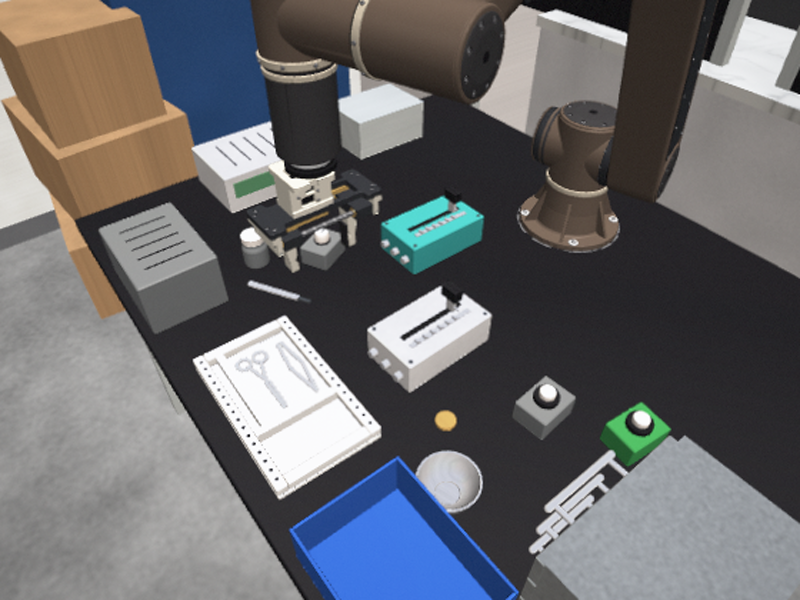

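View pics/d0.png

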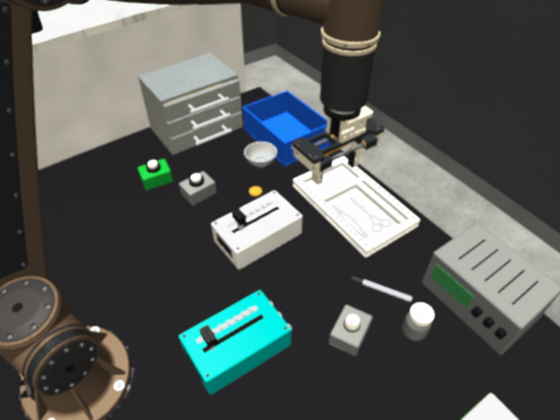

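View pics/w0.png

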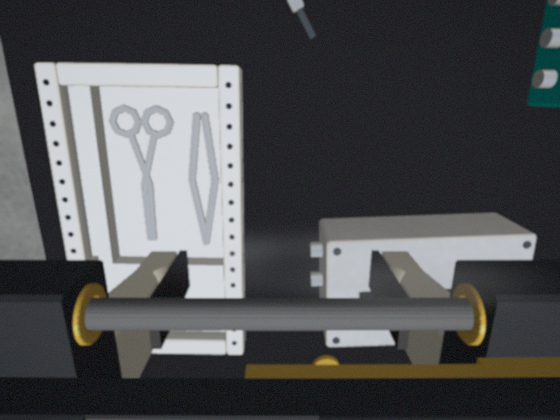

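The white console is at scene (430,335)/800 px. There are grey boxes at (545,405), with a black-collared button like the green one, and at (322,245), probably the dial. I'll make enlarged crops to check.

```bash
python3 - <<'E'
import cv2,numpy as np
a=cv2.imread("pics/s0.png");b=cv2.imread("pics/d0.png")
f=lambda i,x,y,w,h,s:cv2.resize(i[y:y+h,x:x+w],None,fx=s,fy=s,interpolation=cv2.INTER_CUBIC)
A=f(a,250,195,100,80,4);B=f(b,205,188,100,80,4)
C=f(a,350,255,66,55,4);C2=f(b,170,160,66,55,4);D=f(b,320,295,66,55,4)
top=np.hstack([A,B]);bot=np.hstack([C,C2,D]);bot=cv2.copyMakeBorder(bot,0,0,0,800-bot.shape[1],0)
cv2.imwrite("pics/c1.png",np.vstack([top,bot]))
E
```

```text
(no output)
```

View pics/c1.png

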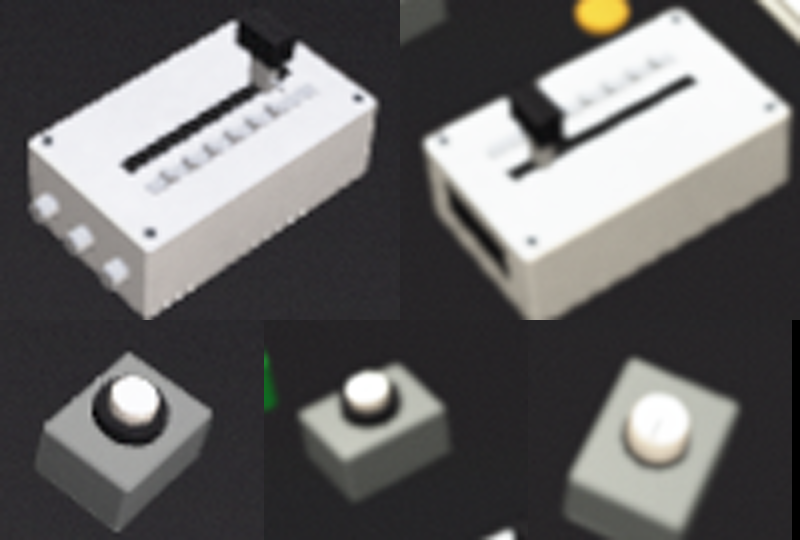

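The button box is the one with the black collar (bottom left and middle crops). The dial shows a pointer line, so it is the box by the jar. Next I fit the poses.

```bash
cat > fit.py <<'E'
from h import *
from scipy.optimize import least_squares
S=cam("scene");D=cam("side")
def px(l,ox,oy,cx,cy): return (np.array(l,float)-[cx,cy]+.5)/4-.5+[ox,oy]
A=lambda l:px(l,250,195,0,0);B=lambda l:px(l,205,188,400,0);C=lambda l:px(l,350,255,0,320);C2=lambda l:px(l,170,160,264,320)
def pose(x,P): 
    c,s=np.cos(x[2]),np.sin(x[2]);P=np.array(P,float);return np.c_[x[0]+c*P[:,0]-s*P[:,1],x[1]+s*P[:,0]+c*P[:,1],P[:,2]]
def fit(obs,x0):
    f=lambda x:np.concatenate([(proj(c,pose(x,P))-u).ravel() for c,P,u in obs])
    r=least_squares(f,x0);return r.x,r.fun.reshape(-1,2)
a=A([(30,148),(148,247),(376,103)]);b=B([(423,143),(527,263),(790,118),(680,8)])
print(onz(S,a,.07).round(4).tolist(),onz(D,b,.07).round(4).tolist())
xx,yy,z=.1,.06,.07
# +x end has the knobs; scene: left/bottom = +x end
x,r=fit([(S,[(xx,-yy,z),(xx,yy,z),(-xx,yy,z)],a),(D,[(-xx,yy,z),(-xx,-yy,z),(xx,-yy,z),(xx,yy,z)],b)],[.6,-.0,0])
print("console",x[:2].round(4),np.degrees(x[2]).round(2),r.round(1).tolist())
for u,c in((C([(136,394)]),S),(C2([(369,384)]),D)): print("btn at z .06",onz(c,u,.06).round(4))
o1,v1=ray(S,C([(136,394)]));o2,v2=ray(D,C2([(369,384)]))
M=np.c_[v1[0],-v2[0]];t=np.linalg.lstsq(M,o2-o1,rcond=None)[0];print((o1+t[0]*v1[0]).round(4),(o2+t[1]*v2[0]).round(4))
tc=onz(S,C([(128,353),(212,412),(122,488),(45,425)]),.045);td=onz(D,C2([(398,363),(445,408),(355,447),(300,415)]),.045)
print("trig corners",tc.round(4).tolist(),tc.mean(0).round(4),td.round(4).tolist(),td.mean(0).round(4))
# lever cap top in console frame
c,s=np.cos(x[2]),np.sin(x[2])
for u,k in ((A([(241,33),(275,48),(297,39),(262,13)]),S),(B([(512,93),(528,120),(562,112),(542,84)]),D)):
    q=onz(k,u,.124)[:,:2]-x[:2];print("cap",(q@np.array([[c,-s],[s,c]])).round(4).tolist())
E
python3 fit.py
```

```text
[[0.6335, 0.0601, 0.07], [0.625, 0.1696, 0.07], [0.4316, 0.1652, 0.07]] [[0.4245, 0.1611, 0.07], [0.4291, 0.0426, 0.07], [0.6246, 0.0472, 0.07], [0.6246, 0.1698, 0.07]]
console [0.5276 0.1072] 2.24 [[-0.9, -2.7], [0.3, 0.4], [1.2, -1.4], [-0.1, -0.7], [0.2, -0.4], [0.7, -1.8], [-0.1, -0.3]]
btn at z .06 [[0.472  0.3421 0.06  ]]
btn at z .06 [[0.4811 0.3538 0.06  ]]
[0.4778 0.3454 0.0679] [0.4779 0.3453 0.0678]
trig corners [[0.4413, 0.3116, 0.045], [0.4356, 0.3728, 0.045], [0.5179, 0.3763, 0.045], [0.5206, 0.3183, 0.045]] [0.4788 0.3447 0.045 ] [[0.515, 0.3785, 0.045], [0.5197, 0.3159, 0.045], [0.449, 0.3169, 0.045], [0.4317, 0.3691, 0.045]] [0.4789 0.3451 0.045 ]
cap [[-0.0298, -0.0029], [-0.0366, 0.0209], [-0.0531, 0.0238], [-0.0531, -0.0082]]
cap [[-0.0577, 0.0144], [-0.0621, -0.0098], [-0.0426, -0.0166], [-0.0393, 0.0098]]
```

Emit:
apply_moves(
  targets=[
    {"travel": [-11.7,27.5,0],"roll": 0,"jaw": 0},
    {"travel": [-11.7,27.5,0],"roll": 0,"jaw": 0},
    {"travel": [-11.7,27.5,0],"roll": 0,"jaw": 0},
    {"travel": [-11.7,27.5,0],"roll": 0,"jaw": 0},
    {"travel": [-11.7,27.5,0],"roll": 0,"jaw": 0},
    {"travel": [-11.7,27.5,0],"roll": 0,"jaw": 0},
    {"travel": [-11.7,27.5,0],"roll": 0,"jaw": 0},
    {"travel": [-11.7,27.5,0],"roll": 0,"jaw": 0},
    {"travel": [-11.7,27.5,0],"roll": 0,"jaw": 0},
    {"travel": [0,0,0],"roll": 0,"jaw": 0},
  ],
)

```text
clock: 1.15
tool_pos: [0.425, 0.1057, 0.2488]
orientation: [-180.0, 0.1, -89.9]
force: [-0.3, 0.4, 0.0]
opening: 0.0134
gripper_force: 0.0
```

```bash
python3 - <<'E'
from h import *
o=ctrl.get_obs();print(o["clock"],o["tool_pos"],o["orientation"],o["opening"],o["force"])
a=snap("scene","s1.png");b=snap("side","d1.png")
cv2.imwrite("pics/c2.png",np.hstack([cv2.resize(a[110:310,240:440],(400,400),interpolation=2),cv2.resize(b[110:310,140:340],(400,400),interpolation=2)]))
E
```

```text
1.15 [0.42497114 0.10568663 0.24881924] [-1.79993517e+02  6.79602615e-02 -8.99049875e+01] 0.013386437474483733 [-0.34038554  0.38137022  0.04009171]
```

View pics/c2.png

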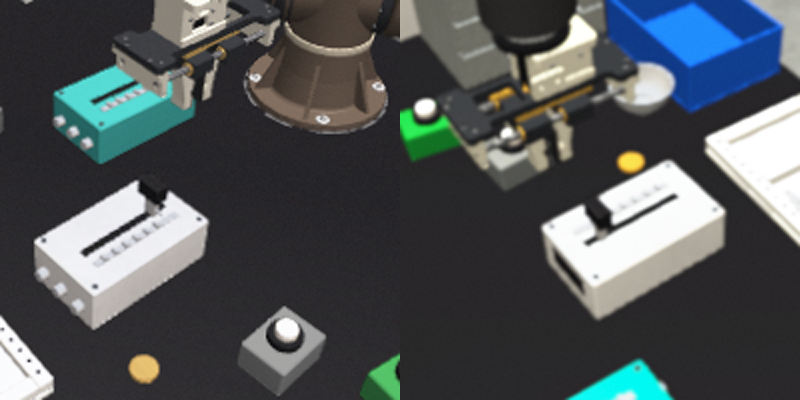

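The closed gripper is on the near side of the lever with clear space below, so I descend to cap height.

Emit:
apply_moves(
  targets=[
    {"travel": [0,0,25],"roll": 0,"jaw": 0},
    {"travel": [0,0,25],"roll": 0,"jaw": 0},
    {"travel": [0,0,25],"roll": 0,"jaw": 0},
    {"travel": [0,0,25],"roll": 0,"jaw": 0},
    {"travel": [0,0,19],"roll": 0,"jaw": 0},
    {"travel": [0,0,0],"roll": 0,"jaw": 0},
    {"travel": [0,0,0],"roll": 0,"jaw": 0},
  ],
)

```text
clock: 1.95
tool_pos: [0.4281, 0.105, 0.1296]
orientation: [180.0, -0.1, -90.0]
force: [0.1, 0.4, -0.1]
opening: 0.0004
gripper_force: 0.0
```

```bash
python3 - <<'E'
from h import *
a=snap("scene","s2.png");b=snap("side","d2.png")
cv2.imwrite("pics/c3.png",np.hstack([cv2.resize(a[190:280,250:350],(400,360),interpolation=2),cv2.resize(b[170:260,205:305],(400,360),interpolation=2)]))
E
```

```text
(no output)
```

View pics/c3.png

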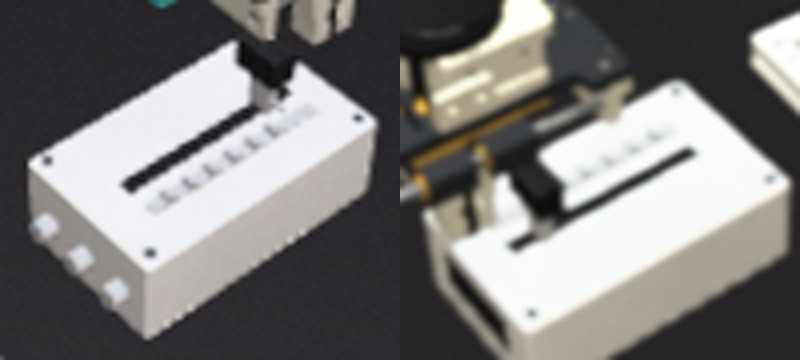

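The finger stands about 15 mm behind the cap, in line with it. I start the slow push.

Emit:
apply_moves(
  targets=[
    {"travel": [0,-1.5,0],"roll": 0,"jaw": 0},
    {"travel": [0,-1.5,0],"roll": 0,"jaw": 0},
    {"travel": [0,-1.5,0],"roll": 0,"jaw": 0},
    {"travel": [0,-1.5,0],"roll": 0,"jaw": 0},
    {"travel": [0,-1.5,0],"roll": 0,"jaw": 0},
    {"travel": [0,-1.5,0],"roll": 0,"jaw": 0},
    {"travel": [0,-1.5,0],"roll": 0,"jaw": 0},
    {"travel": [0,-1.5,0],"roll": 0,"jaw": 0},
  ],
)

```text
clock: 2.85
tool_pos: [0.4396, 0.1053, 0.1295]
orientation: [180.0, -0.0, -90.0]
force: [-0.5, -0.3, -0.3]
opening: 0.0006
gripper_force: 0.0
```

Emit:
apply_moves(
  targets=[
    {"travel": [0,-1,0],"roll": 0,"jaw": 0},
    {"travel": [0,-1,0],"roll": 0,"jaw": 0},
    {"travel": [0,-1,0],"roll": 0,"jaw": 0},
    {"travel": [0,-1,0],"roll": 0,"jaw": 0},
  ],
)

```text
clock: 3.25
tool_pos: [0.4435, 0.1053, 0.1295]
orientation: [180.0, -0.0, -90.0]
force: [-0.2, -0.2, 0.7]
opening: -0.0002
gripper_force: 0.0
```

Emit:
apply_moves(
  targets=[
    {"travel": [0,-1,0],"roll": 0,"jaw": 0},
    {"travel": [0,-1,0],"roll": 0,"jaw": 0},
    {"travel": [0,-1,0],"roll": 0,"jaw": 0},
    {"travel": [0,-1,0],"roll": 0,"jaw": 0},
  ],
)

```text
clock: 3.65
tool_pos: [0.4476, 0.1053, 0.1296]
orientation: [-180.0, -0.0, -90.0]
force: [-0.8, 0.0, 0.4]
opening: 0.0006
gripper_force: 0.0
```

```bash
python3 - <<'E'
from h import *
a=snap("scene","s3.png");b=snap("side","d3.png")
cv2.imwrite("pics/c4.png",np.hstack([cv2.resize(a[190:280,250:350],(400,360),interpolation=2),cv2.resize(b[170:260,205:305],(400,360),interpolation=2)]))
E
```

```text
(no output)
```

View pics/c4.png

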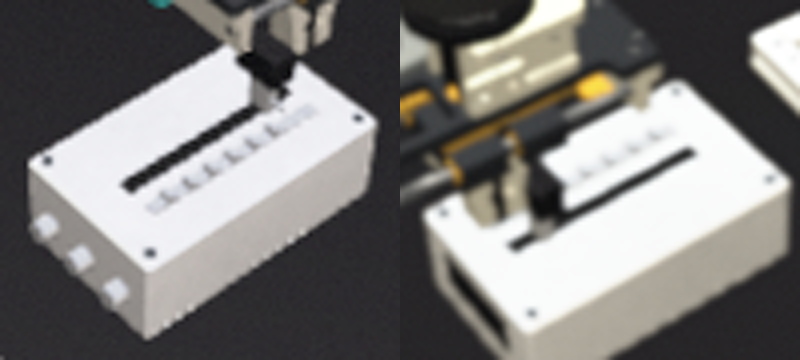

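The finger is just at the cap and the lever hasn't moved. I'll push towards crest 1 with frequent force readings; there is still a wide margin.

Emit:
apply_moves(
  targets=[
    {"travel": [-0.1,-1,0],"roll": 0,"jaw": 0},
    {"travel": [0,-1,0],"roll": 0,"jaw": 0},
    {"travel": [0,-1,0],"roll": 0,"jaw": 0},
  ],
)

```text
clock: 4.05
tool_pos: [0.4506, 0.1054, 0.1296]
orientation: [-180.0, 0.0, -90.0]
force: [0.4, -0.0, 1.3]
opening: 0.0005
gripper_force: 0.0
```

Emit:
apply_moves(
  targets=[
    {"travel": [-0.1,-1,0],"roll": 0,"jaw": 0},
    {"travel": [0,-1,0],"roll": 0,"jaw": 0},
    {"travel": [0,-1,0],"roll": 0,"jaw": 0},
  ],
)

```text
clock: 4.35
tool_pos: [0.4535, 0.1055, 0.1295]
orientation: [180.0, 0.0, -90.0]
force: [-0.2, 0.8, -0.4]
opening: 0.0004
gripper_force: 0.4
```

Emit:
apply_moves(
  targets=[
    {"travel": [-0.1,-1,0],"roll": 0,"jaw": 0},
    {"travel": [0,-1,0],"roll": 0,"jaw": 0},
  ],
)

```text
clock: 4.55
tool_pos: [0.4555, 0.1056, 0.1295]
orientation: [180.0, -0.0, -90.0]
force: [-1.2, 0.3, 1.1]
opening: 0.0005
gripper_force: 0.9
```

Emit:
apply_moves(
  targets=[
    {"travel": [-0.1,-1,0],"roll": 0,"jaw": 0},
    {"travel": [0,-1,0],"roll": 0,"jaw": 0},
  ],
)

```text
clock: 4.75
tool_pos: [0.4566, 0.1055, 0.1295]
orientation: [179.9, -0.0, -90.0]
force: [-9.0, 1.9, 6.7]
opening: 0.0007
gripper_force: 4.3
```

Emit:
apply_moves(
  targets=[
    {"travel": [-0.1,-1,0],"roll": 0,"jaw": 0},
    {"travel": [0,-1,0],"roll": 0,"jaw": 0},
  ],
)

```text
clock: 4.95
tool_pos: [0.4583, 0.1055, 0.1294]
orientation: [179.9, -0.0, -90.0]
force: [-8.0, 2.9, 5.6]
opening: 0.0002
gripper_force: 3.6
```

Emit:
apply_moves(
  targets=[
    {"travel": [-0.1,-1,0],"roll": 0,"jaw": 0},
    {"travel": [0,-1,0],"roll": 0,"jaw": 0},
  ],
)

```text
clock: 5.15
tool_pos: [0.4606, 0.1056, 0.1294]
orientation: [179.9, -0.0, -90.0]
force: [-5.3, 1.2, 3.3]
opening: 0.0008
gripper_force: 2.7
```

Emit:
apply_moves(
  targets=[
    {"travel": [-0.1,-1,0],"roll": 0,"jaw": 0},
    {"travel": [0,-1,0],"roll": 0,"jaw": 0},
  ],
)

```text
clock: 5.35
tool_pos: [0.463, 0.1058, 0.1294]
orientation: [179.9, -0.0, -90.0]
force: [-4.1, 0.2, 2.3]
opening: 0.0005
gripper_force: 1.9
```

Emit:
apply_moves(
  targets=[
    {"travel": [-0.1,-1,0],"roll": 0,"jaw": 0},
    {"travel": [0,-1,0],"roll": 0,"jaw": 0},
  ],
)

```text
clock: 5.55
tool_pos: [0.4655, 0.1059, 0.1295]
orientation: [180.0, -0.0, -90.0]
force: [-1.6, -1.2, 1.1]
opening: 0.0005
gripper_force: 1.0
```

Emit:
apply_moves(
  targets=[
    {"travel": [-0.1,-1,0],"roll": 0,"jaw": 0},
    {"travel": [0,-1,0],"roll": 0,"jaw": 0},
  ],
)

```text
clock: 5.75
tool_pos: [0.4678, 0.1062, 0.1295]
orientation: [-180.0, -0.0, -90.0]
force: [-0.4, -0.2, 0.3]
opening: 0.0
gripper_force: 0.3
```

```bash
python3 - <<'E'
from h import *
a=snap("scene","s4.png");b=snap("side","d4.png");print(ctrl.get_obs()["force"])
cv2.imwrite("pics/c5.png",np.hstack([cv2.resize(a[190:280,250:350],(400,360),interpolation=2),cv2.resize(b[170:260,205:305],(400,360),interpolation=2)]))
E
```

```text
[ 0.43567068 -0.03495885 -0.22256314]
```

View pics/c5.png

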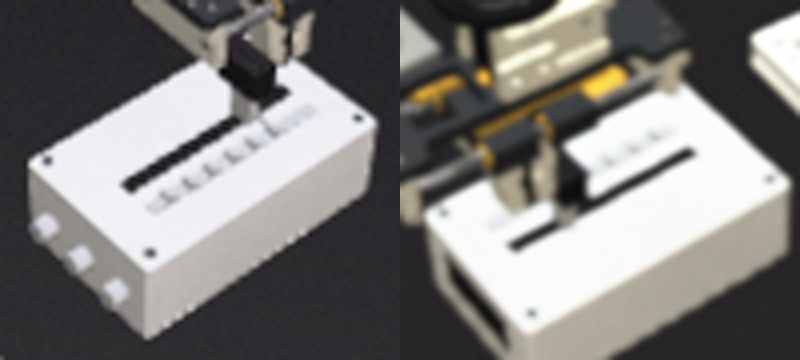

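The lever is visibly about 18–20 mm along and the force has dropped to zero: click 1 (finger x ≈ 0.466). Clicks 2 and 3 should come near 0.484 and 0.502.

Emit:
apply_moves(
  targets=[
    {"travel": [-0.1,-1,0],"roll": 0,"jaw": 0},
    {"travel": [0,-1,0],"roll": 0,"jaw": 0},
    {"travel": [0,-1,0],"roll": 0,"jaw": 0},
  ],
)

```text
clock: 6.15
tool_pos: [0.4708, 0.1064, 0.1297]
orientation: [-180.0, 0.0, -90.0]
force: [-0.7, -0.3, -0.2]
opening: 0.0005
gripper_force: 0.0
```

Emit:
apply_moves(
  targets=[
    {"travel": [-0.1,-1,0],"roll": 0,"jaw": 0},
    {"travel": [0,-1,0],"roll": 0,"jaw": 0},
  ],
)

```text
clock: 6.35
tool_pos: [0.4726, 0.1064, 0.1296]
orientation: [-180.0, 0.0, -90.0]
force: [-0.2, 0.5, 0.3]
opening: 0.0003
gripper_force: 0.0
```

Emit:
apply_moves(
  targets=[
    {"travel": [-0.1,-1,0],"roll": 0,"jaw": 0},
    {"travel": [0,-1,0],"roll": 0,"jaw": 0},
  ],
)

```text
clock: 6.55
tool_pos: [0.4741, 0.1064, 0.1294]
orientation: [179.9, -0.0, -90.0]
force: [-5.0, 1.5, 4.0]
opening: 0.0004
gripper_force: 2.4
```

Emit:
apply_moves(
  targets=[
    {"travel": [-0.1,-1,0],"roll": 0,"jaw": 0},
    {"travel": [0,-1,0],"roll": 0,"jaw": 0},
  ],
)

```text
clock: 6.75
tool_pos: [0.4751, 0.1064, 0.1294]
orientation: [179.9, -0.0, -90.0]
force: [-8.4, 3.0, 5.7]
opening: 0.0003
gripper_force: 4.2
```

Emit:
apply_moves(
  targets=[
    {"travel": [-0.1,-1,0],"roll": 0,"jaw": 0},
  ],
)

```text
clock: 6.85
tool_pos: [0.4762, 0.1064, 0.1294]
orientation: [179.9, -0.0, -90.0]
force: [-6.9, 1.3, 6.3]
opening: 0.0005
gripper_force: 3.7
```

Emit:
apply_moves(
  targets=[
    {"travel": [-0.1,-1,0],"roll": 0,"jaw": 0},
  ],
)

```text
clock: 6.95
tool_pos: [0.4772, 0.1065, 0.1294]
orientation: [179.9, -0.0, -90.0]
force: [-6.4, 1.3, 4.8]
opening: 0.0007
gripper_force: 3.2
```

Emit:
apply_moves(
  targets=[
    {"travel": [0,-1,0],"roll": 0,"jaw": 0},
  ],
)

```text
clock: 7.05
tool_pos: [0.4784, 0.1065, 0.1294]
orientation: [179.9, -0.0, -90.0]
force: [-5.3, 0.5, 3.9]
opening: 0.0009
gripper_force: 2.8
```

Emit:
apply_moves(
  targets=[
    {"travel": [-0.1,-1,0],"roll": 0,"jaw": 0},
  ],
)

```text
clock: 7.15
tool_pos: [0.4795, 0.1066, 0.1294]
orientation: [179.9, -0.0, -90.0]
force: [-5.1, -0.1, 3.9]
opening: 0.0004
gripper_force: 2.4
```

Emit:
apply_moves(
  targets=[
    {"travel": [0,-1,0],"roll": 0,"jaw": 0},
  ],
)

```text
clock: 7.25
tool_pos: [0.4808, 0.1067, 0.1294]
orientation: [179.9, -0.0, -90.0]
force: [-4.4, 0.8, 1.8]
opening: 0.0006
gripper_force: 1.9
```

Emit:
apply_moves(
  targets=[
    {"travel": [-0.1,-1,0],"roll": 0,"jaw": 0},
  ],
)

```text
clock: 7.35
tool_pos: [0.4821, 0.1068, 0.1294]
orientation: [180.0, -0.0, -90.0]
force: [-3.1, -0.6, 1.8]
opening: 0.0006
gripper_force: 1.5
```

Emit:
apply_moves(
  targets=[
    {"travel": [0,-1,0],"roll": 0,"jaw": 0},
  ],
)

```text
clock: 7.45
tool_pos: [0.4834, 0.1068, 0.1295]
orientation: [180.0, -0.0, -90.0]
force: [-1.9, -1.0, 0.8]
opening: 0.0003
gripper_force: 1.1
```

Emit:
apply_moves(
  targets=[
    {"travel": [-0.1,-1,0],"roll": 0,"jaw": 0},
  ],
)

```text
clock: 7.55
tool_pos: [0.4846, 0.1069, 0.1294]
orientation: [180.0, -0.0, -90.0]
force: [-2.6, -2.3, -0.1]
opening: 0.0004
gripper_force: 0.7
```

Emit:
apply_moves(
  targets=[
    {"travel": [0,-1,0],"roll": 0,"jaw": 0},
  ],
)

```text
clock: 7.65
tool_pos: [0.4858, 0.1071, 0.1295]
orientation: [-180.0, -0.0, -90.0]
force: [-1.5, -0.2, 0.1]
opening: 0.0006
gripper_force: 0.3
```

Emit:
apply_moves(
  targets=[
    {"travel": [-0.1,-1,0],"roll": 0,"jaw": 0},
    {"travel": [0,-1,0],"roll": 0,"jaw": 0},
  ],
)

```text
clock: 7.85
tool_pos: [0.4881, 0.1075, 0.1297]
orientation: [-179.9, 0.0, -90.0]
force: [-0.4, 0.6, -0.7]
opening: 0.0004
gripper_force: 0.0
```

Emit:
apply_moves(
  targets=[
    {"travel": [-0.1,-1,0],"roll": 0,"jaw": 0},
    {"travel": [0,-1,0],"roll": 0,"jaw": 0},
  ],
)

```text
clock: 8.05
tool_pos: [0.4898, 0.1074, 0.1296]
orientation: [-180.0, 0.0, -90.0]
force: [0.4, 0.2, -0.5]
opening: 0.0008
gripper_force: 0.0
```

Emit:
apply_moves(
  targets=[
    {"travel": [-0.1,-1,0],"roll": 0,"jaw": 0},
    {"travel": [0,-1,0],"roll": 0,"jaw": 0},
  ],
)

```text
clock: 8.25
tool_pos: [0.4916, 0.1074, 0.1296]
orientation: [-180.0, 0.0, -90.0]
force: [-1.7, -0.2, 0.2]
opening: 0.0002
gripper_force: 0.5
```

Emit:
apply_moves(
  targets=[
    {"travel": [-0.1,-1,0],"roll": 0,"jaw": 0},
    {"travel": [0,-1,0],"roll": 0,"jaw": 0},
  ],
)

```text
clock: 8.45
tool_pos: [0.4925, 0.1073, 0.1294]
orientation: [179.9, -0.0, -90.0]
force: [-7.7, 1.9, 6.5]
opening: 0.0006
gripper_force: 3.9
```

Emit:
apply_moves(
  targets=[
    {"travel": [-0.1,-1,0],"roll": 0,"jaw": 0},
    {"travel": [0,-1,0],"roll": 0,"jaw": 0},
  ],
)

```text
clock: 8.65
tool_pos: [0.4941, 0.1074, 0.1294]
orientation: [179.9, -0.0, -90.0]
force: [-6.8, 1.4, 4.8]
opening: 0.0005
gripper_force: 3.7
```

Emit:
apply_moves(
  targets=[
    {"travel": [-0.1,-1,0],"roll": 0,"jaw": 0},
    {"travel": [0,-1,0],"roll": 0,"jaw": 0},
  ],
)

```text
clock: 8.85
tool_pos: [0.4964, 0.1075, 0.1294]
orientation: [179.9, -0.0, -90.0]
force: [-6.1, 1.7, 4.9]
opening: 0.0003
gripper_force: 2.8
```

Click 2 came at x ≈ 0.4865, with notch-2 contact at 0.491. Click 3 should come at ≈ 0.5045, with notch-3 contact only at ≈ 0.509.

Emit:
apply_moves(
  targets=[
    {"travel": [-0.1,-1,0],"roll": 0,"jaw": 0},
    {"travel": [0,-1,0],"roll": 0,"jaw": 0},
  ],
)

```text
clock: 9.05
tool_pos: [0.4989, 0.1076, 0.1295]
orientation: [179.9, -0.0, -90.0]
force: [-4.3, 0.1, 3.0]
opening: 0.0003
gripper_force: 1.9
```

Emit:
apply_moves(
  targets=[
    {"travel": [-0.1,-1,0],"roll": 0,"jaw": 0},
    {"travel": [0,-1,0],"roll": 0,"jaw": 0},
  ],
)

```text
clock: 9.25
tool_pos: [0.5015, 0.1078, 0.1295]
orientation: [180.0, -0.0, -90.0]
force: [-1.4, -0.5, 1.3]
opening: 0.0004
gripper_force: 1.0
```

Emit:
apply_moves(
  targets=[
    {"travel": [-0.1,-1,0],"roll": 0,"jaw": 0},
  ],
)

```text
clock: 9.35
tool_pos: [0.5027, 0.1079, 0.1295]
orientation: [-180.0, -0.0, -90.0]
force: [-1.1, -0.2, -0.0]
opening: 0.0002
gripper_force: 0.6
```

Emit:
apply_moves(
  targets=[
    {"travel": [0,-1,0],"roll": 0,"jaw": 0},
  ],
)

```text
clock: 9.45
tool_pos: [0.5039, 0.108, 0.1296]
orientation: [-180.0, 0.0, -90.0]
force: [-0.6, -0.5, -0.5]
opening: 0.0002
gripper_force: 0.3
```

Emit:
apply_moves(
  targets=[
    {"travel": [-0.1,-0.5,0],"roll": 0,"jaw": 0},
  ],
)

```text
clock: 9.55
tool_pos: [0.5046, 0.1083, 0.1296]
orientation: [-180.0, 0.0, -90.0]
force: [-0.6, -0.3, 0.8]
opening: 0.0003
gripper_force: 0.0
```

Emit:
apply_moves(
  targets=[
    {"travel": [0,0,0],"roll": 0,"jaw": 0},
  ],
)

```text
clock: 9.65
tool_pos: [0.5045, 0.1083, 0.1297]
orientation: [-180.0, 0.0, -90.0]
force: [-0.3, -1.0, -0.4]
opening: 0.0006
gripper_force: 0.0
```

The pad force has gone to zero. I nudge 1.5 mm more, still short of the notch-3 contact, to be sure of the snap, then retreat and lift.

Emit:
apply_moves(
  targets=[
    {"travel": [0,-1,0],"roll": 0,"jaw": 0},
    {"travel": [0,-0.5,0],"roll": 0,"jaw": 0},
    {"travel": [0,0,0],"roll": 0,"jaw": 0},
  ],
)

```text
clock: 9.95
tool_pos: [0.5057, 0.1082, 0.1296]
orientation: [-180.0, 0.0, -90.0]
force: [0.4, 0.3, 0.1]
opening: -0.0001
gripper_force: 0.0
```

Emit:
apply_moves(
  targets=[
    {"travel": [0,5,0],"roll": 0,"jaw": 0},
    {"travel": [0,10,0],"roll": 0,"jaw": 0},
    {"travel": [0,15,0],"roll": 0,"jaw": 0},
    {"travel": [0,10,-15],"roll": 0,"jaw": 0},
    {"travel": [0,0,-25],"roll": 0,"jaw": 0},
    {"travel": [0,0,-25],"roll": 0,"jaw": 0},
    {"travel": [0,0,-25],"roll": 0,"jaw": 0},
    {"travel": [0,0,0],"roll": 0,"jaw": 0},
  ],
)

```text
clock: 10.75
tool_pos: [0.4664, 0.1088, 0.223]
orientation: [-179.7, 0.2, -90.0]
force: [0.0, 0.5, -0.6]
opening: 0.0006
gripper_force: 0.0
```

```bash
python3 - <<'E'
from h import *
a=snap("scene","s5.png");b=snap("side","d5.png")
f=lambda i,x,y,w,h,s:cv2.resize(i[y:y+h,x:x+w],None,fx=s,fy=s,interpolation=2)
top=np.hstack([f(a,250,190,100,80,4),f(b,205,180,100,80,4)])
bot=np.hstack([f(a,350,255,66,55,4),f(b,170,160,66,55,4)])
cv2.imwrite("pics/c6.png",np.vstack([top,cv2.copyMakeBorder(bot,0,0,0,800-bot.shape[1],0)]))
E
```

```text
(no output)
```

View pics/c6.png

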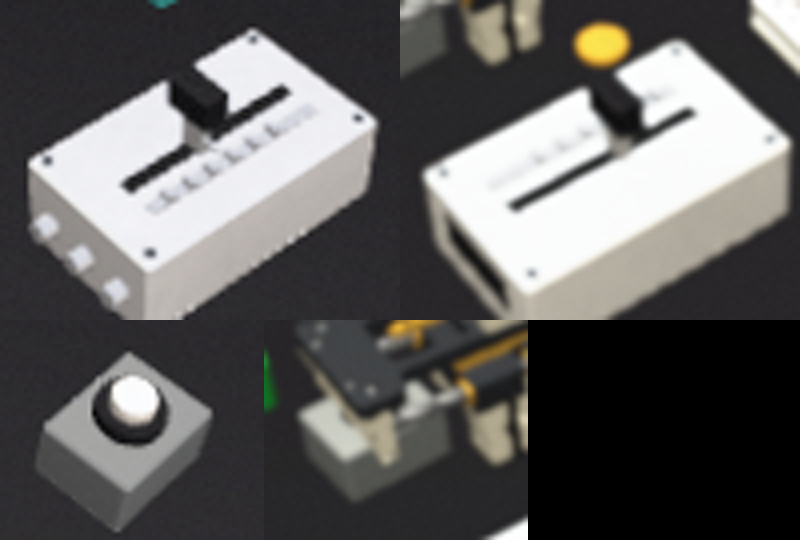

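The lever stands in the middle of the slot, stem at scene crop (205,140) and side (620,150). I check its position numerically and work out the button target.

```bash
python3 - <<'E'
from h import *
from fit import px,fit
S=cam("scene");D=cam("side")
A=lambda l:px(l,250,190,0,0);B=lambda l:px(l,205,180,400,0)
x,r=fit([(S,[(.1,.06,.07),(-.1,.06,.07),(.1,-.06,.07)],A([(148,267),(376,123),(29,168)])),(D,[(-.1,.06,.07),(-.1,-.06,.07),(.1,-.06,.07),(.1,.06,.07)],B([(423,176),(527,294),(790,148),(680,40)]))],[.53,.1,.03])
print(x,r.round(1).tolist())
c,s=np.cos(x[2]),np.sin(x[2]);M=np.array([[c,-s],[s,c]])
def L(k,u,z): return ((onz(k,u,z)[:,:2]-x[:2])@M).round(4).tolist()
print("screws",L(S,A([(252,39),(47,161),(150,253),(358,118)]),.07),L(D,B([(443,173),(532,272),(770,138),(677,50)]),.07))
print("slot ends + stem base",L(S,A([(125,187),(288,92),(207,143)]),.07),L(D,B([(513,207),(693,113),(621,153)]),.07))
print("cap top",L(S,A([(170,88),(205,105),(227,93),(193,70)]),.124),L(D,B([(591,87),(610,115),(642,105),(620,77)]),.124))
E
```

```text
[[0.6335, 0.0601, 0.07], [0.625, 0.1696, 0.07], [0.4316, 0.1652, 0.07]] [[0.4245, 0.1611, 0.07], [0.4291, 0.0426, 0.07], [0.6246, 0.0472, 0.07], [0.6246, 0.1698, 0.07]]
console [0.5276 0.1072] 2.24 [[-0.9, -2.7], [0.3, 0.4], [1.2, -1.4], [-0.1, -0.7], [0.2, -0.4], [0.7, -1.8], [-0.1, -0.3]]
btn at z .06 [[0.472  0.3421 0.06  ]]
btn at z .06 [[0.4811 0.3538 0.06  ]]
[0.4778 0.3454 0.0679] [0.4779 0.3453 0.0678]
trig corners [[0.4413, 0.3116, 0.045], [0.4356, 0.3728, 0.045], [0.5179, 0.3763, 0.045], [0.5206, 0.3183, 0.045]] [0.4788 0.3447 0.045 ] [[0.515, 0.3785, 0.045], [0.5197, 0.3159, 0.045], [0.449, 0.3169, 0.045], [0.4317, 0.3691, 0.045]] [0.4789 0.3451 0.045 ]
cap [[-0.0298, -0.0029], [-0.0366, 0.0209], [-0.0531, 0.0238], [-0.0531, -0.0082]]
cap [[-0.0577, 0.0144], [-0.0621, -0.0098], [-0.0426, -0.0166], [-0.0393, 0.0098]]
[0.52781453 0.10732752 0.04102431] [[0.4, 0.5], [1.2, -1.4], [-0.7, -2.5], [-0.1, -0.9], [0.3, -0.2], [0.8, -1.5], [-0.1, -0.4]]
screws [[-0.0883, -0.0499], [0.0916, -0.0494], [0.0915, 0.0507], [-0.0882, 0.0509]] [[-0.0902, 0.0518], [-0.0894, -0.048], [0.0907, -0.0483], [0.0919, 0.052]]
slot ends + stem base [[0.0681, -0.0003], [-0.0703, 0.0038], [0.0029, 0.0042]] [[-0.0706, 0.0017], [0.0652, -0.0011], [0.0081, -0.0016]]
cap top [[0.0255, -0.0078], [0.0191, 0.0172], [0.0016, 0.0181], [0.0037, -0.0108]] [[-0.0021, 0.0121], [-0.0066, -0.0143], [0.0136, -0.0191], [0.0169, 0.0085]]
```

The cap sits at x ≈ +8 mm in the console frame, which is notch 3. Next, the trigger button at (0.479, 0.345).

Emit:
apply_moves(
  targets=[
    {"travel": [-29.5,-1.6,0],"roll": 0,"jaw": 0},
    {"travel": [-29.5,-1.6,0],"roll": 0,"jaw": 0},
    {"travel": [-29.5,-1.6,0],"roll": 0,"jaw": 0},
    {"travel": [-29.5,-1.6,0],"roll": 0,"jaw": 0},
    {"travel": [-29.5,-1.6,0],"roll": 0,"jaw": 0},
    {"travel": [-29.5,-1.6,0],"roll": 0,"jaw": 0},
    {"travel": [-29.5,-1.6,0],"roll": 0,"jaw": 0},
    {"travel": [-29.5,-1.6,0],"roll": 0,"jaw": 0},
    {"travel": [0,0,0],"roll": 0,"jaw": 0},
    {"travel": [0,0,0],"roll": 0,"jaw": 0},
  ],
)

```text
clock: 11.85
tool_pos: [0.4773, 0.344, 0.2179]
orientation: [179.9, -0.1, -89.9]
force: [-0.3, -1.4, 0.1]
opening: 0.0006
gripper_force: 0.0
```

Emit:
apply_moves(
  targets=[
    {"travel": [0,0,25],"roll": 0,"jaw": 0},
    {"travel": [0,0,25],"roll": 0,"jaw": 0},
    {"travel": [0,0,25],"roll": 0,"jaw": 0},
    {"travel": [0,0,25],"roll": 0,"jaw": 0},
    {"travel": [0,0,12],"roll": 0,"jaw": 0},
    {"travel": [0,0,0],"roll": 0,"jaw": 0},
    {"travel": [0,0,0],"roll": 0,"jaw": 0},
  ],
)

```text
clock: 12.55
tool_pos: [0.4786, 0.344, 0.1082]
orientation: [-180.0, 0.0, -90.0]
force: [0.2, -0.4, -0.1]
opening: 0.0005
gripper_force: 0.0
```

```bash
python3 - <<'E'
from h import *
a=snap("scene","s6.png");b=snap("side","d6.png")
f=lambda i,x,y,w,h,s:cv2.resize(i[y:y+h,x:x+w],None,fx=s,fy=s,interpolation=2)
cv2.imwrite("pics/c7.png",np.hstack([f(a,335,215,100,100,4),f(b,150,110,100,100,4)]))
E
```

```text
(no output)
```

View pics/c7.png

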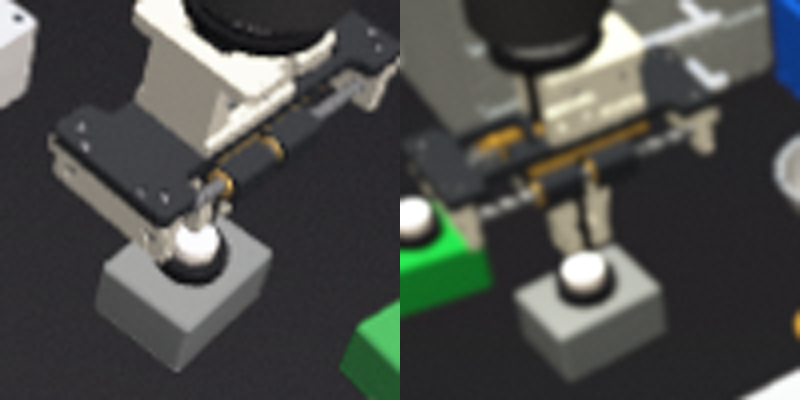

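The fingertips hang right above the button cap (side crop (585,245) over (583,270)). I descend slowly and read the force.

Emit:
apply_moves(
  targets=[
    {"travel": [0,0,2],"roll": 0,"jaw": 0},
    {"travel": [0,0,2],"roll": 0,"jaw": 0},
    {"travel": [0,0,2],"roll": 0,"jaw": 0},
    {"travel": [0,0,2],"roll": 0,"jaw": 0},
    {"travel": [0,0,2],"roll": 0,"jaw": 0},
    {"travel": [0,0,2],"roll": 0,"jaw": 0},
  ],
)

```text
clock: 13.25
tool_pos: [0.4783, 0.3441, 0.0953]
orientation: [180.0, -0.0, -90.0]
force: [-0.1, 0.1, 0.2]
opening: 0.0003
gripper_force: 0.0
```

Emit:
apply_moves(
  targets=[
    {"travel": [0,0,1],"roll": 0,"jaw": 0},
    {"travel": [0,0,1],"roll": 0,"jaw": 0},
    {"travel": [0,0,1],"roll": 0,"jaw": 0},
  ],
)

```text
clock: 13.55
tool_pos: [0.4783, 0.3441, 0.0925]
orientation: [-180.0, 0.0, -90.0]
force: [-0.9, 0.6, -0.2]
opening: 0.0002
gripper_force: 0.0
```

Emit:
apply_moves(
  targets=[
    {"travel": [0,0,1],"roll": 0,"jaw": 0},
    {"travel": [0,0,1],"roll": 0,"jaw": 0},
    {"travel": [0,0,1],"roll": 0,"jaw": 0},
  ],
)

```text
clock: 13.85
tool_pos: [0.4783, 0.3441, 0.0895]
orientation: [-180.0, 0.0, -90.0]
force: [-0.6, -0.8, -0.9]
opening: 0.0002
gripper_force: 0.0
```

Emit:
apply_moves(
  targets=[
    {"travel": [0,0,1],"roll": 0,"jaw": 0},
    {"travel": [0,0,1],"roll": 0,"jaw": 0},
  ],
)

```text
clock: 14.05
tool_pos: [0.4783, 0.3441, 0.0876]
orientation: [-180.0, 0.0, -90.0]
force: [0.0, -0.1, 2.2]
opening: 0.0004
gripper_force: 0.9
```

Emit:
apply_moves(
  targets=[
    {"travel": [0,0,1],"roll": 0,"jaw": 0},
    {"travel": [0,0,1],"roll": 0,"jaw": 0},
  ],
)

```text
clock: 14.25
tool_pos: [0.4783, 0.3441, 0.0856]
orientation: [-180.0, 0.0, -90.0]
force: [-0.3, -0.2, 3.6]
opening: 0.0002
gripper_force: 1.4
```

Emit:
apply_moves(
  targets=[
    {"travel": [0,0,1],"roll": 0,"jaw": 0},
    {"travel": [0,0,1],"roll": 0,"jaw": 0},
  ],
)

```text
clock: 14.45
tool_pos: [0.4783, 0.3441, 0.0836]
orientation: [-180.0, 0.0, -90.0]
force: [-1.1, -1.4, 3.8]
opening: 0.0004
gripper_force: 1.8
```

Emit:
apply_moves(
  targets=[
    {"travel": [0,0,1],"roll": 0,"jaw": 0},
  ],
)

```text
clock: 14.55
tool_pos: [0.4784, 0.3441, 0.0831]
orientation: [-180.0, 0.0, -90.0]
force: [-5.6, -1.3, 15.9]
opening: 0.0006
gripper_force: 7.6
```

Emit:
apply_moves(
  targets=[
    {"travel": [0,0,1],"roll": 0,"jaw": 0},
    {"travel": [0,0,0],"roll": 0,"jaw": 0},
  ],
)

```text
clock: 14.75
tool_pos: [0.4784, 0.3441, 0.0831]
orientation: [-180.0, 0.0, -90.0]
force: [-6.1, -2.6, 15.6]
opening: 0.0005
gripper_force: 7.8
```

There is a hard stop at z = 0.0831 with about 16 N. I release in fine steps to measure the button's travel.

Emit:
apply_moves(
  targets=[
    {"travel": [0,0,-5],"roll": 0,"jaw": 0},
    {"travel": [0,0,0],"roll": 0,"jaw": 0},
  ],
)

```text
clock: 14.95
tool_pos: [0.4785, 0.3443, 0.0872]
orientation: [-180.0, 0.0, -90.0]
force: [0.4, -0.2, 2.5]
opening: 0.0004
gripper_force: 1.0
```

Emit:
apply_moves(
  targets=[
    {"travel": [0,0,-0.5],"roll": 0,"jaw": 0},
    {"travel": [0,0,0],"roll": 0,"jaw": 0},
  ],
)

```text
clock: 15.15
tool_pos: [0.4785, 0.3443, 0.0869]
orientation: [-180.0, 0.0, -90.0]
force: [0.0, 0.7, 2.8]
opening: 0.0004
gripper_force: 1.1
```

Emit:
apply_moves(
  targets=[
    {"travel": [0,0,-0.5],"roll": 0,"jaw": 0},
    {"travel": [0,0,0],"roll": 0,"jaw": 0},
  ],
)

```text
clock: 15.35
tool_pos: [0.4785, 0.3443, 0.0875]
orientation: [-180.0, 0.0, -90.0]
force: [0.9, 0.7, 1.3]
opening: 0.0005
gripper_force: 0.9
```

Emit:
apply_moves(
  targets=[
    {"travel": [0,0,-0.5],"roll": 0,"jaw": 0},
    {"travel": [0,0,0],"roll": 0,"jaw": 0},
  ],
)

```text
clock: 15.55
tool_pos: [0.4784, 0.3442, 0.0881]
orientation: [-180.0, 0.0, -90.0]
force: [1.6, 0.7, 2.1]
opening: 0.0004
gripper_force: 0.8
```

Emit:
apply_moves(
  targets=[
    {"travel": [0,0,-0.5],"roll": 0,"jaw": 0},
    {"travel": [0,0,0],"roll": 0,"jaw": 0},
  ],
)

```text
clock: 15.75
tool_pos: [0.4782, 0.3441, 0.0886]
orientation: [180.0, 0.0, -90.0]
force: [1.4, 1.2, 1.9]
opening: 0.0005
gripper_force: 0.7
```

The button travel is about 6 mm (contact still felt at 0.0886+), so it went fully down. I leave upward.

Emit:
apply_moves(
  targets=[
    {"travel": [0,0,-2],"roll": 0,"jaw": 0},
    {"travel": [0,0,-5],"roll": 0,"jaw": 0},
    {"travel": [0,0,-15],"roll": 0,"jaw": 0},
    {"travel": [0,0,-25],"roll": 0,"jaw": 0},
    {"travel": [0,0,-25],"roll": 0,"jaw": 0},
    {"travel": [0,0,-25],"roll": 0,"jaw": 0},
    {"travel": [0,-15,-20],"roll": 0,"jaw": 0},
    {"travel": [20,-25,0],"roll": 0,"jaw": 0},
    {"travel": [20,-25,0],"roll": 0,"jaw": 0},
    {"travel": [20,-25,0],"roll": 0,"jaw": 0},
  ],
)

```text
clock: 16.75
tool_pos: [0.5686, 0.2833, 0.206]
orientation: [180.0, 0.0, -90.0]
force: [0.2, 0.6, -1.1]
opening: 0.0004
gripper_force: 0.0
```

Emit:
apply_moves(
  targets=[
    {"travel": [20,-20,0],"roll": 0,"jaw": 0},
    {"travel": [20,-20,0],"roll": 0,"jaw": 0},
    {"travel": [20,-20,0],"roll": 0,"jaw": 0},
    {"travel": [0,0,0],"roll": 0,"jaw": 0},
    {"travel": [0,0,0],"roll": 0,"jaw": 0},
  ],
)

```text
clock: 17.25
tool_pos: [0.6281, 0.2233, 0.2052]
orientation: [179.9, -0.0, -90.1]
force: [-0.2, -0.0, -0.3]
opening: 0.0006
gripper_force: 0.0
```

```bash
python3 - <<'E'
from h import *
a=snap("scene","s7.png");b=snap("side","d7.png")
f=lambda i,x,y,w,h,s:cv2.resize(i[y:y+h,x:x+w],None,fx=s,fy=s,interpolation=2)
cv2.imwrite("pics/c8.png",np.hstack([f(a,240,190,200,150,2),f(b,140,120,200,150,2)]))
s0=cv2.imread("pics/s0.png");print(cv2.absdiff(s0,a)[250:315,350:430].max(), cv2.absdiff(s0,a)[255:420,180:].max())
E
```

```text
8 12
```

View pics/c8.png

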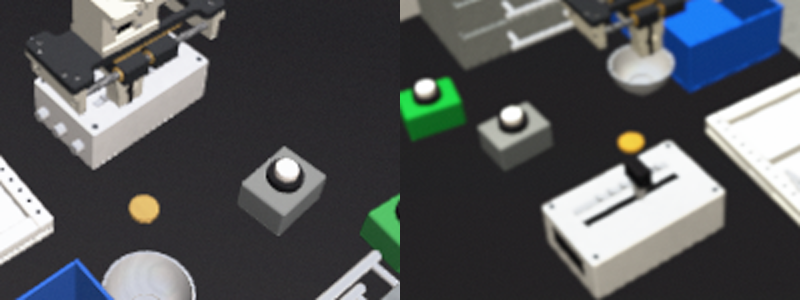

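The trigger box hasn't shifted (image difference at noise level), the button is up, the lever is in notch 3, and the arm is clear at z = 0.2. I hand the job in.

```bash
python3 -c "
from plant import ctrl
print(ctrl.close_job())"
```

```text
the job is handed in; nothing more can be done
None
```

The job is handed in at about 17 s: the lever clicked into the third notch, the trigger button was pressed fully down and released, the trigger box did not shift, and the arm stands clear.

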